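Gauge the sleeve, then hold the test chamber's sprung hatch

TASK

Find out which of the two aluminium sleeves fits the gauge pin, slide it fully down on the pin and let go of it; the one that does not fit stays standing upright on the bench. Then take the test chamber's hatch by its bar handle, raise it clearly past its balance point, without letting it run up to its stop, ease it back and hold it steady just below the balance point so that I can load the sleeve. Finish while still holding the hatch there by its bar, and do not disturb the other things on the bench.

Things in the scene. Friction and masses are not known exactly. Their poses are not given: they have to be found in the camera images.
- chamber: Test chamber fixed to the bench: grey painted open-topped box 160 mm deep (its x) by 220 mm wide (its y), walls 110 mm high, closed by the hatch. Origin at the centre of its underside, on the bench; its x axis is level and points from the handle side to the hinge side, y is parallel to the hinge, z up.
- hatch_hinge (a point): Middle of the hatch's hinge axis, which is level and parallel to the chamber's y: 80 mm along the chamber's +x from its origin, 117 mm above the bench. Its axes are the chamber's. The hatch on it is an aluminium frame with a clear pane, 165 mm from hinge to front edge, 200 mm wide, 12 mm thick, 0.75 kg with its bar.
- hatch (a joint): Opening angle, rad: 0 shut (level), growing as the bar side swings up. A hinge spring partly carries it. Balance point at 1.0 (57 degrees): below it the hatch falls shut (1.1 N at the bar when shut, fading to 0 at balance), above it drives itself up to the stop at 1.5. Clearly past: 0.05 or more over balance; run up to the stop: over 1.4; just below: 0.80 to 0.97.
- hatch_bar (a point): Hatch handle: round steel bar, 14 mm thick, 120 mm long, parallel to the hinge, on a 10 mm rod at each end, 45 mm in front of the hatch's edge. Origin: middle of its axis, y along it, x towards the hinge. At hatch angle q it is 117 + 210 sin q mm above the bench and 210 cos q mm from the hinge towards the chamber's -x. Gripped from above, it turns between the fingers.
- gauge: Gauge fixed to the bench: dark steel block 80 x 80 x 20 mm with an upright bright steel pin in the middle, 18 mm in diameter and 47 mm tall over the block, its last 9 mm tapering to 10 mm. Origin at the centre of the block's underside.
- gauge_seat (a point): Foot of the gauge pin: on the pin's axis at the block's top face, 20 mm above the bench.
- sleeve_wide: Aluminium sleeve that fits: plain tube standing upright, 36 mm outside, 50 mm tall, bore 21 mm right through. Origin at the centre of its underside, z along the bore. Fully down, its underside rests on the gauge's block.
- sleeve_narrow: Aluminium sleeve that does not fit: the same outside (36 mm, 50 mm tall, standing upright) but bore 12 mm. Origin at the centre of its underside, z along the bore. The two sleeves may stand in either place.
- jar: Bystander: amber glass jar with white cap, 52 mm wide, 80 mm tall, standing. Origin at the centre of its underside.
- caliper: Bystander: caliper lying flat, 160 mm long. Origin at the middle of its beam, underneath.
- coupon: Bystander: flat black test plate 90 x 90 x 6 mm. Origin at the centre of its underside.

How it is judged:
By the outcome, as a careful person would: the job done as asked, in the order asked, and still so for the second after the job is handed in, while the arm keeps its last pose, push and grip.
It also fails if it takes over 53 s, if anything falls off the work surface, if the arm or the gripper's body presses on something with over 40 N, if the wrist force passes 120 N, or if a joint passes its speed limit or range.

ROBOT

A 6-joint arm with a two-finger parallel gripper is mounted at the origin on the work surface. World frame = base frame: x ahead of the robot, y to its left, z up, the work surface at z = 0. Lengths are in m, angles in rad, forces in N, time in s.
With the tool pointing down it reaches from about 0.425 to 0.95 m from the base axis. Payload 3.5 kg.
Tool frame: the origin (TCP) lies at the very end of the fingers, on their centre line; the grasp point (between the pads) lies 19 mm behind it (ctrl.grip_point_offset is the distance from the TCP to the grasp point, in m); z points along the fingers, y is the line along which they close (so a half turn about z gives the same grasp; the last joint's range is limited). The gripper opens to 85 mm and grips with 20 to 120 N. Pads are 22 mm wide; open, the fingers measure 114 mm over their backs; the gripper's body (76 mm by 85 mm) begins 54 mm behind the grasp point. The pads swing forward as they close: fully open they stand 13 mm farther back than shut.
Start: joints at [-1.255, 0.286, 1.577, -0, 1.279, -0.15], TCP at [0.303, -0.603, 0.231] pointing down, gripper open.
Joint ranges: [-2.77, 2.77], [-0.9, 2.22], [0.21, 2.48], [-1.53, 4.67], [0.24, 2.81], [-2.84, 2.84]. Speed limits (rad/s): [2.79, 2.79, 3.14, 3.14, 3.14, 3.14].

INTERFACE

Orientations are given as a unit quaternion [x, y, z, w].
In Python, from plant import telemetry, vision, ctrl gives the robot as it stands.
- The arm moves only by the tool arm_command, never from a script. Its argument "series" is one flat list of numbers, 7 for each row, row after row: the shift along the tool's x, y, z in cm, then the turn, a rotation vector about the tool's x, y, z in degrees, then the closure, from 0 (fully open) to 1 (shut). A call has 1 to 10 rows; each row is the pose to reach, as a shift and turn from the pose commanded when the call began, along the tool's axes at that moment; what a row does not reach only later rows make up. A row lasts 1/12 s, in which the tool goes at most 41.7 mm and 7.16 degrees, less where a joint would pass 70% of its speed; a pose out of reach is approached as far as the arm can. A call with a gripper value outside its range is refused whole. The fingers move at their own pace and stop on an object; "force" is the grip in N (left out, the last holds). Time passes only in rows, so rows that repeat a pose let the fingers close. It gives the time, the measured TCP pose, the force, the opening and the grip force at its end, in the units of the state.
- telemetry.get_state(): the state, without advancing time (a new reading comes with each control period).
- vision.read_camera(name): name is "side" or "top" or "wrist"; returns a dict with "color" (384x512x3 uint8, blue, green, red), "K" (3x3 intrinsics, pixels), "rvec" (rotation vector, rad) and "tvec" (3), from world to camera coordinates, as OpenCV has them; the wrist camera has in their place "T_tool_cam" (4x4, takes a point from camera to tool coordinates, whose origin is the TCP and whose axes are the flange's). Camera axes: x right, y down, z forward; pixel columns grow to the right and rows downward; lengths in m; the calibration is good to about 2 mm. A picture is of the moment at which its call begins: read the wrist's pose just before it. There is no depth.
- ctrl.sign_off(): hands the job in; it is judged then, once.
The state is a dict: "time": time; "qpos": joint angles; "dq": joint speeds; "joint_efforts": joint torques, N m; "eef_pos": TCP position; "tcp_rot": TCP orientation; "contact_force": force on the tool from outside, world axes, zero at the start; "wrist_torque": the same for the moment, N m; "opening": opening from 0.0 (shut) to 1.0 (fully open); "finger_force": force on a finger pad.
Only numpy, scipy, OpenCV 4.12 (cv2) and the standard library are available. Lean on these libraries where they do the work, as an engineer would, in place of code of your own. Each camera call takes 0.05 s, during which the arm holds its last target. There are 200 camera calls.

## Working session

There is one attempt and no reset: what is moved stays moved. The work goes in short steps, Python scripts to look and compute and a tool call to move; the robot and the scene stay as the last step left them, time stands still between calls to the robot, and variables do not carry over. Pictures are saved under pics/ and viewed, at most 10 in all, crops included, and the job is handed in when it is done.

Besides the shell and the picture viewer there is one more tool, called after "Emit:" as name(argument=value, ...) on one line, values as JSON. arm_command: Moves the arm, as the interface text tells. Its arguments: {"type":"object","properties":{"series":{"type":"array","items":{"type":"number"}},"force":{"type":"number"}},"required":["series"]}

```bash
mkdir -p pics; ls
cat > h.py <<'E'
import numpy as np, cv2
from scipy.spatial.transform import Rotation as R
from plant import telemetry, vision, ctrl
def ray(cam,uv):
    Rm=cv2.Rodrigues(np.array(cam["rvec"],float))[0];t=np.array(cam["tvec"],float).ravel()
    d=np.linalg.inv(cam["K"])@np.array([uv[0],uv[1],1.]); return -Rm.T@t, Rm.T@d
def onz(cam,uv,z):
    o,d=ray(cam,uv); return o+d*(z-o[2])/d[2]
def proj(cam,P):
    return cv2.projectPoints(np.array(P,float).reshape(-1,3),np.array(cam["rvec"],float),np.array(cam["tvec"],float),np.array(cam["K"],float),None)[0].reshape(-1,2)
def wristcam(st,cam):
    # give world->cam rvec,tvec
    T=np.eye(4);T[:3,:3]=R.from_quat(st["tcp_rot"]).as_matrix();T[:3,3]=st["eef_pos"]
    M=np.linalg.inv(T@np.array(cam["T_tool_cam"])); return dict(cam,rvec=cv2.Rodrigues(M[:3,:3])[0],tvec=M[:3,3])
def rel(p,rv_deg=(0,0,0)):
    st=telemetry.get_state(); r=R.from_quat(st["tcp_rot"]); return r.inv().apply(np.array(p)-st["eef_pos"])*100
E
python3 - <<'E'
from h import *
st=telemetry.get_state(); print(st)
for n in("top","side"):
    c=vision.read_camera(n); cv2.imwrite(f"pics/{n}0.png",cv2.resize(c["color"],(800,600),interpolation=cv2.INTER_CUBIC)); print(n,np.array(c["K"]).tolist(),c["rvec"],c["tvec"],ray(c,(256,192)))
E
```

```text
pics
{'time': 0.0, 'qpos': array([-1.25502539e+00,  2.87176245e-01,  1.57824900e+00, -3.21599631e-06,
        1.27859381e+00, -1.50008426e-01]), 'dq': array([-4.95336008e-04, -7.67645757e-04, -6.08414136e-04,  3.43531113e-04,
       -8.82246684e-05,  1.65096996e-06]), 'joint_efforts': array([-1.45182912e-04, -4.05985057e+01, -2.92622674e+01, -1.72472337e-04,
        5.85464193e-03,  2.83941191e-07]), 'eef_pos': array([ 0.30296053, -0.60242302,  0.22990115]), 'tcp_rot': array([ 9.73002725e-01,  2.30790434e-01, -1.01970500e-04, -1.20890866e-03]), 'contact_force': array([ 1.02219511, -0.89440246, -0.58594664]), 'wrist_torque': array([ 0.02246861,  0.03077827, -0.00317596]), 'finger_force': 0.0, 'opening': 1.0008664025650538}
top [[441.36550091276985, 0.0, 261.0187497995076], [0.0, 441.36550091276985, 187.8363120581074], [0.0, 0.0, 1.0]] [ 2.15012763 -2.10310444  0.20070103] [-0.00530803  0.61025217  1.43153886] (array([0.33774521, 0.01119605, 1.51905965]), array([ 0.17361266,  0.00913431, -0.98488248]))
side [[354.60742095938855, 0.0, 252.8384648769001], [0.0, 354.60742095938855, 187.15599540030982], [0.0, 0.0, 1.0]] [ 0.35347889 -2.64668828  1.36059781] [0.57664007 0.15240148 0.93435248] (array([0.35768927, 0.80104669, 0.67759659]), array([ 0.22340971, -0.77546715, -0.59076636]))
```

View pics/top0.png

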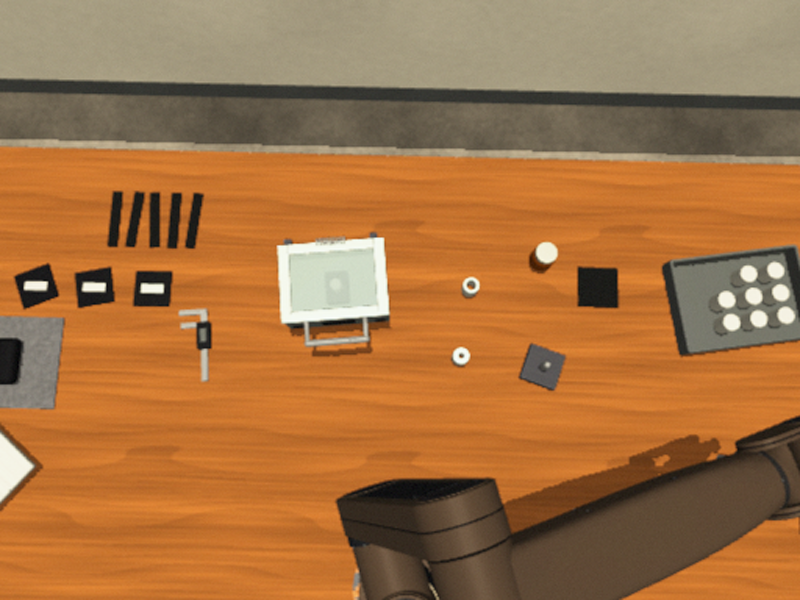

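View pics/side0.png

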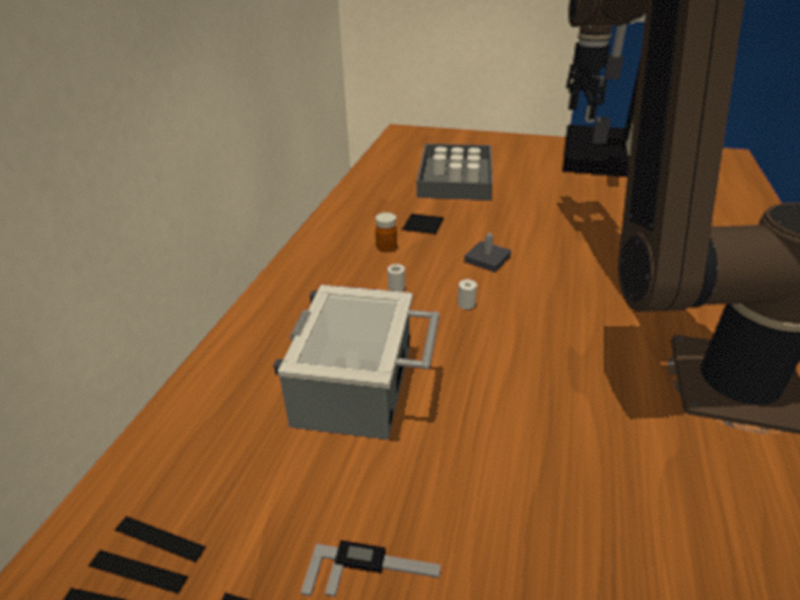

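The top view shows sleeves at about (471,287) and (461,356), the first looking wider-bored. The gauge pin is near (545,366), the chamber bar at y≈342 from x 306 to 368, the jar at (544,254) and the coupon at (597,287). I'll enlarge these.

Run:
```python
from h import *
c=vision.read_camera("top")["color"]
a=cv2.resize(c[170:255,285:370],None,fx=7,fy=7,interpolation=cv2.INTER_CUBIC)
cv2.imwrite("pics/top1.png",a)
b=cv2.resize(c[145:230,170:260],None,fx=7,fy=7,interpolation=cv2.INTER_CUBIC)
cv2.imwrite("pics/top2.png",b)
```

```text
(no output)
```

View pics/top1.png

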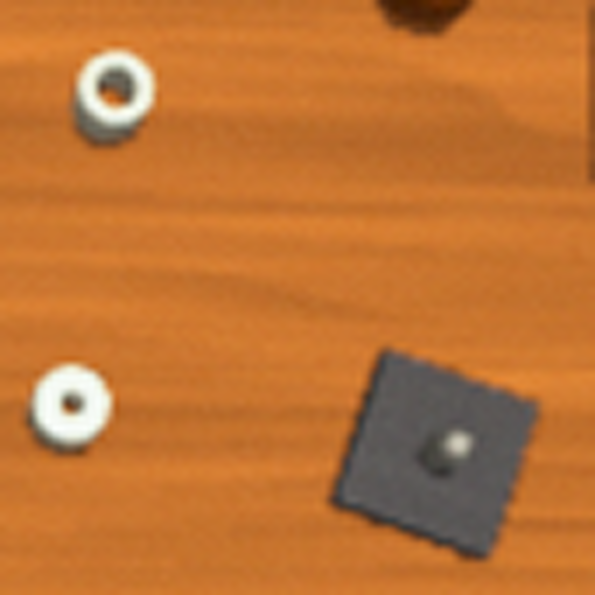

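View pics/top2.png

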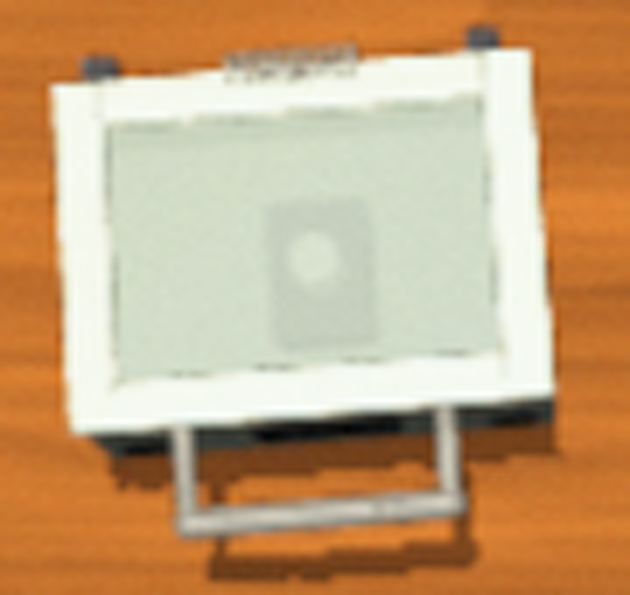

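Crop 1: wide-bore rim centre (116,89), narrow (71,404), pin tip (459,442), block corners (387,350), (540,405), (487,558), (333,503). Crop 2: bar axis from (182,524) to (460,504), hatch corners (52,86), (530,50), (552,393), (72,432).

Run:
```python
from h import *
c=vision.read_camera("top")
def A(u,v):return ((u+.5)/7-.5+285,(v+.5)/7-.5+170)
def B(u,v):return ((u+.5)/7-.5+170,(v+.5)/7-.5+145)
print("wide",onz(c,A(116,89),.05)); print("narrow",onz(c,A(71,404),.05)); print("pin",onz(c,A(459,442),.067))
k=np.array([onz(c,A(*p),.02) for p in((387,350),(540,405),(487,558),(333,503))]);print("block",k.mean(0),[np.linalg.norm(k[i]-k[i-1]) for i in range(4)])
b1,b2=onz(c,B(182,524),.117),onz(c,B(460,504),.117);print("bar",b1,b2,(b1+b2)/2,np.linalg.norm(b1-b2))
h=np.array([onz(c,B(*p),.123) for p in((52,86),(530,50),(552,393),(72,432))]);print(h,h.mean(0))
d=h[0]-h[1];print("yaw y-axis deg",np.degrees(np.arctan2(-d[0],d[1])),np.degrees(np.arctan2(-(b1-b2)[0],(b1-b2)[1])))
f=(h[2]+h[3])/2;g=(h[0]+h[1])/2;print("hinge mid",g,"front",f, "barx",np.linalg.norm((b1+b2)[:2]/2-g[:2]))
print("jar",onz(c,(544/1.5625,254/1.5625),.08))
print(R.from_quat(telemetry.get_state()["tcp_rot"]).as_matrix().round(3))
w=vision.read_camera("wrist");print(w["T_tool_cam"],w["K"][0])
```

```text
wide [ 0.6336587  -0.12762608  0.05      ]
narrow [ 0.48028159 -0.10694977  0.05      ]
pin [ 0.46480505 -0.28803095  0.067     ]
block [ 0.4630601  -0.28684039  0.02      ] [np.float64(0.07951272294218828), np.float64(0.07830367505578628), np.float64(0.07911928481506227), np.float64(0.07804918759862443)]
bar [0.49183604 0.21456404 0.117     ] [0.50379732 0.0884064  0.117     ] [0.49781668 0.15148522 0.117     ] 0.12672341316248664
[[0.69418261 0.28404946 0.123     ]
 [0.71663117 0.06228891 0.123     ]
 [0.55498818 0.04769234 0.123     ]
 [0.53210065 0.26579753 0.123     ]] [0.62447565 0.16495706 0.123     ]
yaw y-axis deg 5.7802934393297525 5.416145591359576
hinge mid [0.70540689 0.17316918 0.123     ] front [0.54354442 0.15674494 0.123     ] barx 0.20871964382788502
jar [ 0.69872346 -0.28232175  0.08      ]
[[ 0.893  0.449 -0.   ]
 [ 0.449 -0.893  0.001]
 [ 0.    -0.002 -1.   ]]
[[ 1.81189966e-04 -9.64124369e-01 -2.65450879e-01  6.79305409e-02]
 [ 9.99999445e-01 -1.00709837e-04  1.04835469e-03  2.58203265e-04]
 [-1.03747781e-03 -2.65450921e-01  9.64123816e-01 -1.41536565e-01]
 [ 0.00000000e+00  0.00000000e+00  0.00000000e+00  1.00000000e+00]] [270.10724011   0.         257.94839173]
```

```bash
cat >> h.py <<'E'
WIDE=np.array([.6337,-.1276]);PIN=np.array([.464,-.2875]);NAR=np.array([.4803,-.1069]);BAR=np.array([.4978,.1515])
YAW=5.6
def goal(xy,z,tilt=0):
    "shift cm and rotvec deg, tool axes, to TCP at xy,z pointing down, tool y along YAW"
    y=np.array([np.cos(np.radians(YAW)),np.sin(np.radians(YAW)),0]);zt=np.array([0,0,-1.]);x=np.cross(y,zt)
    Rt=R.from_matrix(np.c_[x,y,zt]); st=telemetry.get_state(); r=R.from_quat(st["tcp_rot"])
    print("shift",(r.inv().apply(np.r_[xy,z]-st["eef_pos"])*100).round(2),"turn",np.degrees((r.inv()*Rt).as_rotvec()).round(2),"t",st["time"])
E
python3 -c "
from h import *
goal(WIDE,.2)"
```

```text
shift [ 50.88 -27.6    3.11] turn [-5.000e-02 -5.000e-02 -6.891e+01] t 0.25
```

Emit:
arm_command(series=[50.9,-27.6,3,0,0,-68.9,0,50.9,-27.6,3,0,0,-68.9,0,50.9,-27.6,3,0,0,-68.9,0,50.9,-27.6,3,0,0,-68.9,0,50.9,-27.6,3,0,0,-68.9,0,50.9,-27.6,3,0,0,-68.9,0,50.9,-27.6,3,0,0,-68.9,0,50.9,-27.6,3,0,0,-68.9,0,50.9,-27.6,3,0,0,-68.9,0,50.9,-27.6,3,0,0,-68.9,0])

```text
time: 1.08
eef_pos: [0.5417, -0.2597, 0.2098]
tcp_rot: [0.67, 0.743, 0.0, 0.0]
contact_force: [0.3, 0.1, -0.0]
opening: 1.001
finger_force: 0.0
```

```bash
python3 -c "
from h import *
goal(WIDE,.2)"
```

```text
shift [12.19 10.51  0.98] turn [0.01 0.01 0.3 ] t 1.0833
```

Emit:
arm_command(series=[12.2,10.5,1,0,0,0,0,12.2,10.5,1,0,0,0,0,12.2,10.5,1,0,0,0,0,12.2,10.5,1,0,0,0,0,12.2,10.5,1,0,0,0,0,12.2,10.5,1,0,0,0,0,12.2,10.5,1,0,0,0,0])

```text
time: 1.67
eef_pos: [0.6333, -0.13, 0.1995]
tcp_rot: [0.672, 0.741, -0.0, -0.0]
contact_force: [0.2, -0.1, 0.2]
opening: 0.996
finger_force: 0.0
```

Run:
```python
from h import *
goal(WIDE,.2)
st=telemetry.get_state();w=vision.read_camera("wrist");c=wristcam(st,w)
print(proj(c,[[*WIDE,.05],[*WIDE,0],[*NAR,.05],[*PIN,.067]]))
cv2.imwrite("pics/w0.png",cv2.resize(w["color"],(800,600),interpolation=cv2.INTER_CUBIC))
import pickle;pickle.dump(c,open("w0.pkl","wb"))
```

```text
shift [ 0.24  0.06 -0.05] turn [-0.04  0.01  0.02] t 1.6667
[[257.77548596 178.1423133 ]
 [257.83674839 169.65160201]
 [116.70382678 145.48737991]
 [101.73763813 298.97213215]]
```

View pics/w0.png

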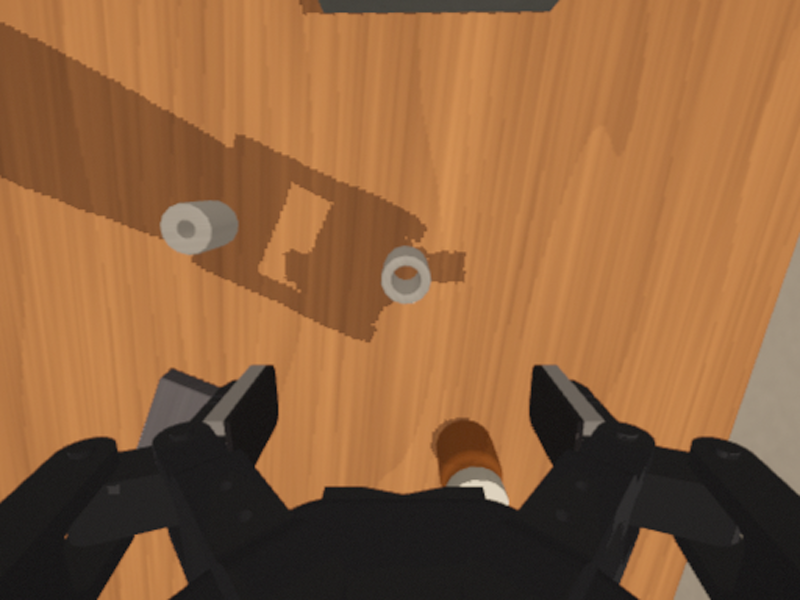

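The wrist view confirms the wide-bored sleeve at (406,276), within about 1.5 mm of the estimate. The narrow one is at (186,229).

Emit:
arm_command(series=[0.15,0.1,4,0,0,0,0,0.15,0.1,8,0,0,0,0,0.15,0.1,11,0,0,0,0,0.15,0.1,11,0,0,0,0])

```text
time: 2.05
eef_pos: [0.6284, -0.1282, 0.0816]
tcp_rot: [0.673, 0.74, -0.003, -0.007]
contact_force: [-1.1, 0.2, -1.4]
opening: 1.001
finger_force: 0.0
```

```bash
python3 -c "
from h import *
goal((.6343,-.1272),.015)"
```

```text
shift [0.   0.69 6.65] turn [-0.77 -0.36 -0.16] t 2.05
```

Emit:
arm_command(series=[0,0,0,0,0,0,0,0,0,0,0,0,0,0,0,0,0,0,0,0,0])

```text
time: 2.3
eef_pos: [0.6364, -0.1298, 0.0935]
tcp_rot: [0.672, 0.74, 0.001, 0.003]
contact_force: [-0.4, -0.2, -0.7]
opening: 0.999
finger_force: 0.0
```

```bash
python3 -c "
from h import *
goal((.6343,-.1272),.015)"
```

```text
shift [ 0.3  -0.23  7.85] turn [ 0.32  0.16 -0.06] t 2.3
```

Emit:
arm_command(series=[0.1,0,0,0,0,0,0,0.1,0,1.5,0,0,0,0,0.15,0,3,0,0,0,0,0.15,0,4.5,0,0,0,0,0.15,0,5.7,0,0,0,0,0.15,0,6.6,0,0,0,0,0.15,0,7.0,0,0,0,0,0.15,0,7.2,0,0,0,0,0.15,0,7.2,0,0,0,0,0.15,0,7.2,0,0,0,0])

```text
time: 3.13
eef_pos: [0.6347, -0.127, 0.0182]
tcp_rot: [0.672, 0.741, 0.0, 0.0]
contact_force: [0.5, -0.8, 0.1]
opening: 1.002
finger_force: 0.0
```

```bash
python3 -c "
from h import *
goal((.6343,-.1272),.015)"
```

```text
shift [-0.01 -0.05  0.32] turn [ 0.05  0.03 -0.01] t 3.1333
```

Emit:
arm_command(series=[0,-0.05,0.4,0,0,0,0,0,-0.05,0.8,0,0,0,0,0,-0.05,0.8,0,0,0,0.6,0,-0.05,0.8,0,0,0,0.8,0,-0.05,0.8,0,0,0,1,0,-0.05,0.8,0,0,0,1,0,-0.05,0.8,0,0,0,1,0,-0.05,0.8,0,0,0,1], force=35)

```text
time: 3.8
eef_pos: [0.6341, -0.127, 0.0102]
tcp_rot: [0.672, 0.741, 0.0, 0.0]
contact_force: [0.4, -1.0, 0.2]
opening: 0.421
finger_force: 35.1
```

Emit:
arm_command(series=[0,0,-1,0,0,0,1,0,0,-3,0,0,0,1,0,0,-5.5,0,0,0,1,0,0,-8,0,0,0,1,0,0,-10,0,0,0,1,0,0,-11,0,0,0,1,0,0,-11,0,0,0,1,0,0,-11,0,0,0,1])

```text
time: 4.47
eef_pos: [0.6336, -0.1268, 0.1199]
tcp_rot: [0.672, 0.741, 0.0, 0.0]
contact_force: [-0.3, 0.4, -1.2]
opening: 0.425
finger_force: 35.1
```

Run:
```python
from h import *
goal(PIN,.12)
```

```text
shift [-14.34 -18.45  -0.02] turn [ 0.02  0.01 -0.01] t 4.4667
```

Emit:
arm_command(series=[-0.7,-0.9,0,0,0,0,1,-2.4,-3.1,0,0,0,0,1,-4.6,-5.9,0,0,0,0,1,-7.2,-9.2,0,0,0,0,1,-9.8,-12.5,0,0,0,0,1,-11.9,-15.3,0,0,0,0,1,-13.5,-17.3,0,0,0,0,1,-14.3,-18.4,0,0,0,0,1,-14.3,-18.4,0,0,0,0,1,-14.3,-18.4,0,0,0,0,1])

```text
time: 5.3
eef_pos: [0.4629, -0.287, 0.118]
tcp_rot: [0.673, 0.74, 0.0, -0.002]
contact_force: [-0.3, -0.5, -1.3]
opening: 0.419
finger_force: 35.2
```

Run:
```python
from h import *
goal(PIN,.12)
st=telemetry.get_state();w=vision.read_camera("wrist");c=wristcam(st,w)
print(st["eef_pos"],proj(c,[[*PIN,.067],[*PIN,.02]]))
r=R.from_quat(st["tcp_rot"]);p=np.array(st["eef_pos"])
print("sleeve top ctr pred",proj(c,p+[0,0,.04]),"bottom",proj(c,p+[0,0,-.01]))
s=vision.read_camera("side");t=vision.read_camera("top")
im=np.hstack([cv2.resize(w["color"],(400,300)),cv2.resize(s["color"][110:200,260:380],(400,300),interpolation=cv2.INTER_CUBIC)])
im2=np.hstack([w["color"][180:330,150:350],]) ; im2=cv2.resize(im2,(400,300),interpolation=cv2.INTER_CUBIC)
im3=cv2.resize(t["color"][195:270,300:400],(400,300),interpolation=cv2.INTER_CUBIC)
cv2.imwrite("pics/p0.png",np.vstack([im,np.hstack([im2,im3])]))
```

```text
shift [-0.06  0.11 -0.2 ] turn [-0.12 -0.15 -0.14] t 5.3
[ 0.46285653 -0.28703182  0.11800761] [[258.28790302 210.55099784]
 [258.34460252 193.70282727]]
sleeve top ctr pred [[255.49879112 279.48399498]] bottom [[256.41104412 231.97949437]]
```

View pics/p0.png

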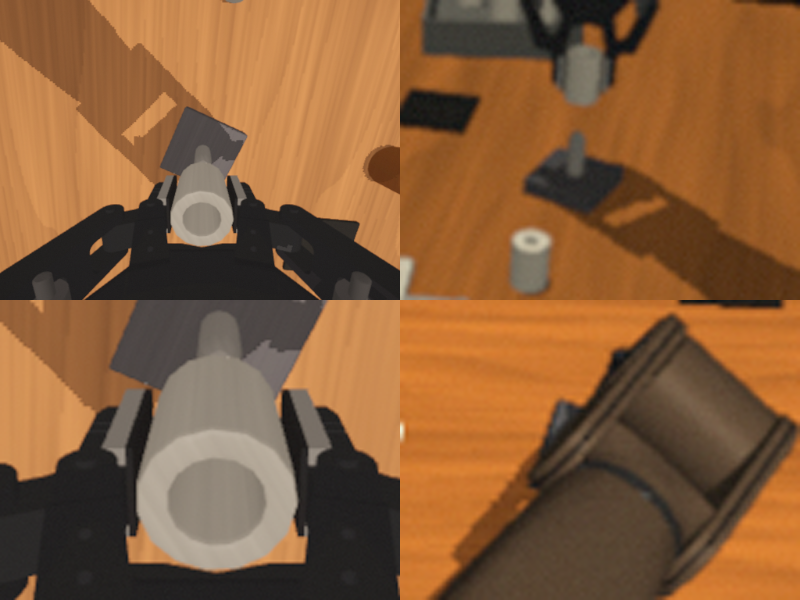

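The wrist panels show the sleeve centred above the pin, with the sleeve axis at u≈258.5 and the pin at u≈260, inside the capture range. I'll descend slowly.

Emit:
arm_command(series=[0,0.05,0.5,0,0,0,1,0,0.05,1.5,0,0,0,1,0,0.05,2.5,0,0,0,1,0,0.05,3.4,0,0,0,1,0,0.05,3.8,0,0,0,1,0,0.05,4.2,0,0,0,1,0,0.05,4.6,0,0,0,1,0,0.05,5,0,0,0,1,0,0.05,5,0,0,0,1])

```text
time: 6.2
eef_pos: [0.4647, -0.2868, 0.069]
tcp_rot: [0.672, 0.741, -0.0, -0.001]
contact_force: [0.5, 0.5, -1.4]
opening: 0.428
finger_force: 35.2
```

Run:
```python
from h import *
goal(PIN,.03);print(telemetry.get_state()["contact_force"])
```

```text
shift [-0.06 -0.07  3.9 ] turn [-0.05 -0.05 -0.02] t 6.2
[ 0.4871025   0.45900009 -1.42146174]
```

Emit:
arm_command(series=[-0.03,-0.05,0.4,0,0,0,1,-0.03,-0.05,0.8,0,0,0,1,-0.03,-0.05,1.2,0,0,0,1,-0.03,-0.05,1.7,0,0,0,1,-0.03,-0.05,2.2,0,0,0,1,-0.03,-0.05,2.7,0,0,0,1,-0.03,-0.05,3.2,0,0,0,1,-0.03,-0.05,3.5,0,0,0,1,-0.03,-0.05,3.5,0,0,0,1])

```text
time: 6.95
eef_pos: [0.464, -0.2869, 0.0337]
tcp_rot: [0.672, 0.741, 0.0, -0.001]
contact_force: [-0.8, 0.1, -0.9]
opening: 0.421
finger_force: 35.2
```

Emit:
arm_command(series=[0,0,0.2,0,0,0,1,0,0,0.3,0,0,0,1,0,0,0.4,0,0,0,1,0,0,0.4,0,0,0,1,0,0,0.4,0,0,0,0.8,0,0,0.4,0,0,0,0.4,0,0,0.4,0,0,0,0,0,0,0.4,0,0,0,0,0,0,0.4,0,0,0,0,0,0,0.4,0,0,0,0])

```text
time: 7.78
eef_pos: [0.4647, -0.2875, 0.0309]
tcp_rot: [0.672, 0.741, 0.0, 0.0]
contact_force: [-0.0, -0.2, -1.0]
opening: 1.001
finger_force: 0.0
```

Emit:
arm_command(series=[0,0,-0.5,0,0,0,0,0,0,-2,0,0,0,0,0,0,-4.5,0,0,0,0,0,0,-7.5,0,0,0,0,0,0,-10.5,0,0,0,0,0,0,-13.5,0,0,0,0,0,0,-15.5,0,0,0,0,0,0,-16.5,0,0,0,0,0,0,-17,0,0,0,0,0,0,-17,0,0,0,0])

```text
time: 8.62
eef_pos: [0.4648, -0.2876, 0.2015]
tcp_rot: [0.672, 0.741, -0.0, 0.001]
contact_force: [0.1, -0.4, -0.2]
opening: 0.999
finger_force: 0.0
```

Run:
```python
from h import *
goal(BAR,.22)
w=vision.read_camera("wrist")
s=vision.read_camera("side")
cv2.imwrite("pics/p1.png",np.hstack([cv2.resize(w["color"],(400,300)),cv2.resize(s["color"][110:200,260:380],(400,300),interpolation=cv2.INTER_CUBIC)]))
```

```text
shift [43.38  7.57 -1.89] turn [ 0.05  0.06 -0.01] t 8.6167
```

View pics/p1.png

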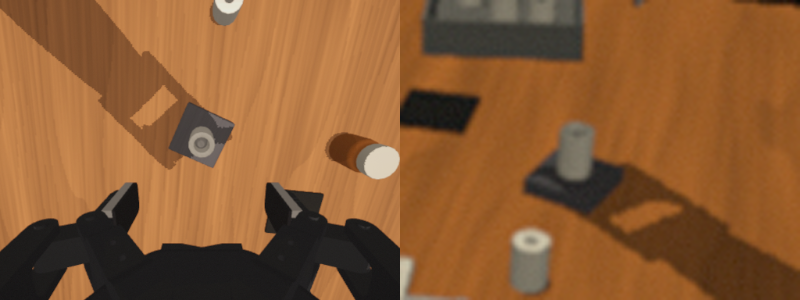

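The sleeve is fully down on the pin, resting on the block, and the narrow one is standing. Next is the hatch bar.

Emit:
arm_command(series=[0.8,0.2,-0.2,0,0,0,0.3,3,0.5,-0.5,0,0,0,0.6,6.5,1.1,-1,0,0,0,0.6,10.4,1.8,-1.4,0,0,0,0.6,14.4,2.5,-1.9,0,0,0,0.6,18.4,3.2,-1.9,0,0,0,0.6,22.4,3.9,-1.9,0,0,0,0.6,26.4,4.6,-1.9,0,0,0,0.6,30.4,5.3,-1.9,0,0,0,0.6,34,6,-1.9,0,0,0,0.6])

```text
time: 9.55
eef_pos: [0.4898, 0.0597, 0.2184]
tcp_rot: [0.672, 0.741, -0.001, -0.001]
contact_force: [1.3, -0.5, 0.6]
opening: 0.403
finger_force: 0.0
```

Emit:
arm_command(series=[3.2,0.5,0,0,0,0,0.6,5.9,1,0,0,0,0,0.6,7.9,1.4,0,0,0,0,0.6,9,1.5,0,0,0,0,0.6,9.4,1.57,0,0,0,0,0.6,9.4,1.57,0,0,0,0,0.6,9.4,1.57,0,0,0,0,0.6,9.4,1.57,0,0,0,0,0.6])

```text
time: 10.22
eef_pos: [0.4976, 0.1509, 0.2195]
tcp_rot: [0.672, 0.74, -0.0, -0.0]
contact_force: [-0.6, 0.6, 0.1]
opening: 0.402
finger_force: 0.0
```

Run:
```python
from h import *
goal(BAR,.22)
st=telemetry.get_state();w=vision.read_camera("wrist");c=wristcam(st,w)
x=np.array([np.cos(np.radians(YAW)),np.sin(np.radians(YAW))]);y=np.array([-x[1],x[0]])
print(st["eef_pos"],st["opening"],proj(c,[np.r_[BAR,.117],np.r_[BAR+.06*y,.117],np.r_[BAR-.06*y,.117]])*1.5625)
cv2.imwrite("pics/b0.png",cv2.resize(w["color"],(800,600),interpolation=cv2.INTER_CUBIC))
```

```text
shift [ 0.06  0.03 -0.05] turn [-0.04  0.02 -0.09] t 10.2167
[0.49760315 0.15087937 0.21948322] 0.40211984484777985 [[402.02057715 298.2741018 ]
 [401.79756216 195.16008994]
 [402.2170875  389.13333405]]
```

View pics/b0.png

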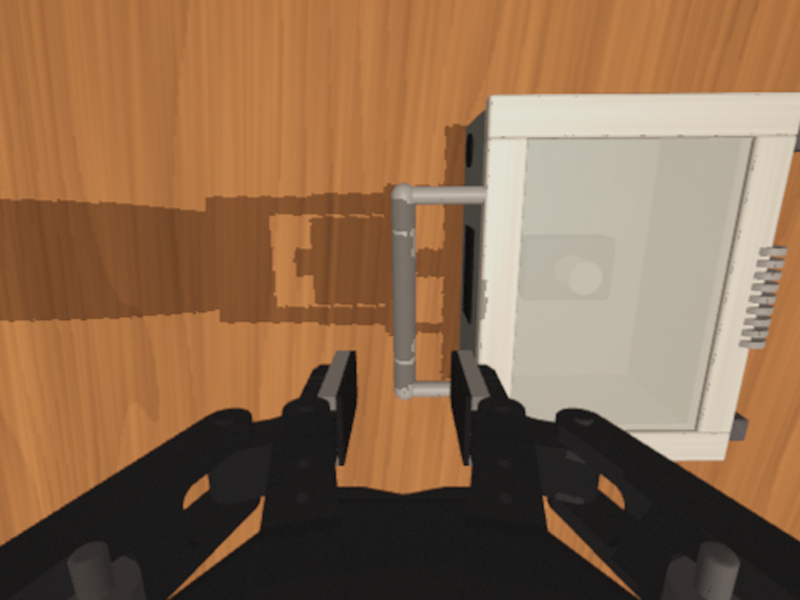

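The bar axis runs at x≈402 from y 192 to 390, matching the prediction. I'll descend onto it.

Emit:
arm_command(series=[0,0,0.5,0,0,0,0.6,0,0,2,0,0,0,0.6,0,0,4,0,0,0,0.6,0,0,6.2,0,0,0,0.6,0,0,8.3,0,0,0,0.6,0,0,10.2,0,0,0,0.6,0,0,11.5,0,0,0,0.6,0,0,12.1,0,0,0,0.6,0,0,12.1,0,0,0,0.6,0,0,12.1,0,0,0,0.6])

```text
time: 11.1
eef_pos: [0.4979, 0.1516, 0.099]
tcp_rot: [0.672, 0.741, 0.0, 0.0]
contact_force: [-0.1, -0.2, 1.4]
opening: 0.399
finger_force: 0.0
```

Emit:
arm_command(series=[0,0,0,0,0,0,0.8,0,0,0,0,0,0,1,0,0,0,0,0,0,1,0,0,0,0,0,0,1,0,0,0,0,0,0,1,0,0,0,0,0,0,1], force=40)

```text
time: 11.6
eef_pos: [0.4978, 0.1518, 0.0996]
tcp_rot: [0.672, 0.741, -0.0, 0.0]
contact_force: [-2.4, -2.4, 4.7]
opening: 0.144
finger_force: 39.2
```

Emit:
arm_command(series=[0,0.03,-1.05,0,0,0,1,0,0.1,-2.1,0,0,0,1,0,0.27,-3.35,0,0,0,1,0,0.51,-4.58,0,0,0,1,0,0.82,-5.8,0,0,0,1,0,1.2,-7,0,0,0,1,0,1.66,-8.18,0,0,0,1,0,2.09,-9.13,0,0,0,1,0,2.57,-10.07,0,0,0,1,0,2.57,-10.07,0,0,0,1])

```text
time: 12.43
eef_pos: [0.5224, 0.1544, 0.2024]
tcp_rot: [0.672, 0.741, -0.002, -0.002]
contact_force: [-8.9, -3.3, 3.1]
opening: 0.146
finger_force: 39.2
```

```bash
cat >> h.py <<'E'
HINGE=BAR+.21*np.array([np.cos(np.radians(YAW)),np.sin(np.radians(YAW))])
def q():
    st=telemetry.get_state();x=np.array([np.cos(np.radians(YAW)),np.sin(np.radians(YAW))])
    g=np.array(st["eef_pos"])-.019*R.from_quat(st["tcp_rot"]).as_matrix()[:,2]
    a=-(g[:2]-HINGE)@x;b=g[2]-.117;print("q",np.arctan2(b,a),"r",np.hypot(a,b),"F",np.array(st["contact_force"]).round(1),st["opening"])
def bar_pic(name):
    s=vision.read_camera("side")["color"];w=vision.read_camera("wrist")["color"]
    cv2.imwrite(name,np.hstack([cv2.resize(s[130:280,150:350],(400,300),interpolation=cv2.INTER_CUBIC),cv2.resize(w,(400,300))]))
E
python3 - <<'E'
from h import *
q();bar_pic("pics/q1.png")
E
```

```text
q 0.513158981133239 r 0.2125686537636836 F [-8.9 -3.3  3.1] 0.14583276669469816
```

View pics/q1.png

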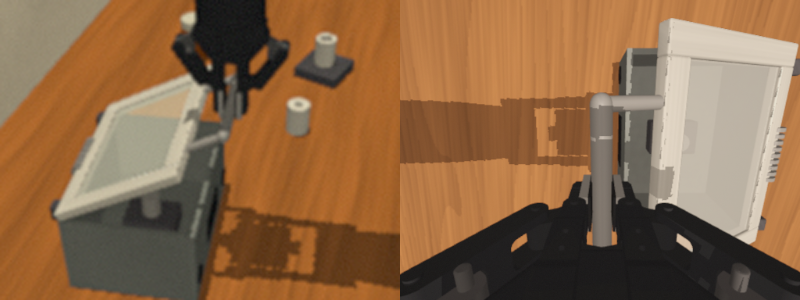

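The hatch is following the gripper at about 0.5 rad with the bar held between the fingers. Continuing.

Emit:
arm_command(series=[0,0.45,-0.91,0,0,0,1,0,0.95,-1.79,0,0,0,1,0,1.51,-2.64,0,0,0,1,0,2.17,-3.46,0,0,0,1,0,2.86,-4.24,0,0,0,1,0,3.6,-4.99,0,0,0,1,0,4.37,-5.71,0,0,0,1,0,5.18,-6.38,0,0,0,1,0,5.18,-6.38,0,0,0,1,0,5.18,-6.38,0,0,0,1])

```text
time: 13.37
eef_pos: [0.5744, 0.1597, 0.2686]
tcp_rot: [0.672, 0.741, -0.0, -0.0]
contact_force: [-10.7, -3.3, 11.9]
opening: 0.145
finger_force: 40.1
```

Run:
```python
from h import *
q()
```

```text
q 0.9088909721463515 r 0.21627537464891725 F [-10.7  -3.3  11.9] 0.145302770847646
```

```bash
cat > fit.py <<'E'
from h import *
from scipy.optimize import least_squares
x2=np.array([np.cos(np.radians(YAW)),np.sin(np.radians(YAW)),0]);y2=np.array([-x2[1],x2[0],0]);z2=np.array([0,0,1.])
def frame(q,h0,w=.111,L=.165,t=.006):
    u=-np.cos(q)*x2+np.sin(q)*z2; n=np.sin(q)*x2+np.cos(q)*z2
    return [h0+s*w*y2+a*u+t*n for s,a in((1,0),(1,L),(-1,L),(-1,0))]
def score(c,q,h0,w=.111):
    "mean gradient magnitude along projected frame outline"
    g=cv2.GaussianBlur(cv2.cvtColor(c["color"],cv2.COLOR_BGR2GRAY),(0,0),1.0).astype(float)
    m=np.hypot(cv2.Sobel(g,-1,1,0),cv2.Sobel(g,-1,0,1))
    P=frame(q,h0,w); s=[]
    for i in (0,1):   # near side edge and front edge
        k=np.linspace(.06,.94,60)[:,None]; p=proj(c,P[i]*(1-k)+P[i+1]*k).astype(np.float32)
        s.append(cv2.remap(m.astype(np.float32),p[None,:,0],p[None,:,1],cv2.INTER_LINEAR).mean())
    return np.array(s)
def best(c,qs,dz=0):
    H=np.r_[HINGE,.117]; out=[]
    for q_ in qs:
        for dx in np.arange(-.012,.0121,.002):
            for dw in (-.011,-.006,-.002,.002):
                s=score(c,q_,H+dx*x2,.111+dw); out.append((s.sum(),round(q_,3),round(dx,3),dw,s.round(0)))
    out.sort(key=lambda o:-o[0]); return out[:6]
E
python3 - <<'E'
from fit import *
c=vision.read_camera("side"); cv2.imwrite("pics/side_now.png",c["color"])
for o in best(c,np.arange(.7,1.1,.02)):print(o)
c0=dict(c,color=cv2.resize(cv2.imread("pics/side0.png"),(512,384),interpolation=cv2.INTER_AREA))
print("q=0 check")
for o in best(c0,np.arange(-.1,.12,.02)):print(o)
E
```

```text
(np.float32(225.24216), np.float64(0.88), np.float64(-0.012), 0.002, array([119., 106.], dtype=float32))
(np.float32(208.28348), np.float64(0.86), np.float64(-0.01), 0.002, array([117.,  91.], dtype=float32))
(np.float32(207.10175), np.float64(0.76), np.float64(0.01), 0.002, array([ 78., 129.], dtype=float32))
(np.float32(206.309), np.float64(0.9), np.float64(-0.012), 0.002, array([ 83., 123.], dtype=float32))
(np.float32(205.81592), np.float64(0.78), np.float64(0.006), 0.002, array([ 80., 126.], dtype=float32))
(np.float32(204.47453), np.float64(0.74), np.float64(0.012), 0.002, array([ 81., 124.], dtype=float32))
q=0 check
(np.float32(425.44025), np.float64(-0.02), np.float64(0.0), 0.002, array([173., 252.], dtype=float32))
(np.float32(417.7458), np.float64(-0.04), np.float64(0.0), 0.002, array([166., 252.], dtype=float32))
(np.float32(415.88214), np.float64(-0.08), np.float64(0.002), -0.002, array([159., 257.], dtype=float32))
(np.float32(415.85803), np.float64(0.0), np.float64(0.0), 0.002, array([173., 243.], dtype=float32))
(np.float32(414.64508), np.float64(0.0), np.float64(-0.002), 0.002, array([173., 242.], dtype=float32))
(np.float32(413.49188), np.float64(-0.04), np.float64(0.0), -0.002, array([161., 253.], dtype=float32))
```

Run:
```python
from fit import *
c=vision.read_camera("side"); st=telemetry.get_state();w=vision.read_camera("wrist")
p=proj(c,st["eef_pos"])[0]; print(p, st["contact_force"])
im=c["color"]; u,v=int(p[0]),int(p[1])
S=8;x0,y0=u-25,v-45
a=cv2.resize(im[y0:y0+75,x0:x0+50],None,fx=S,fy=S,interpolation=cv2.INTER_CUBIC)
g=np.array(st["eef_pos"])+[0,0,.019]
for P,col in((st["eef_pos"],(0,0,255)),(g,(0,255,0))):
    pp=(proj(c,P)[0]-[x0,y0]+.5)*S-.5; cv2.circle(a,tuple(int(i) for i in pp),3,col,-1)
x1,y1=150,110
b=cv2.resize(im[y1:y1+150,x1:x1+200],None,fx=2,fy=2,interpolation=cv2.INTER_CUBIC)
P=proj(c,frame(.88,np.r_[HINGE,.117]));cv2.polylines(b,[((P-[x1,y1]+.5)*2).astype(np.int32)],True,(255,0,0),1)
d=cv2.resize(w["color"][150:350,125:391],(400,300),interpolation=cv2.INTER_CUBIC)
cv2.imwrite("pics/q2.png",np.hstack([a,np.vstack([b,d])]))
```

```text
[241.76472578 161.17477019] [-10.05638862  -2.93416819  11.05234604]
```

View pics/q2.png

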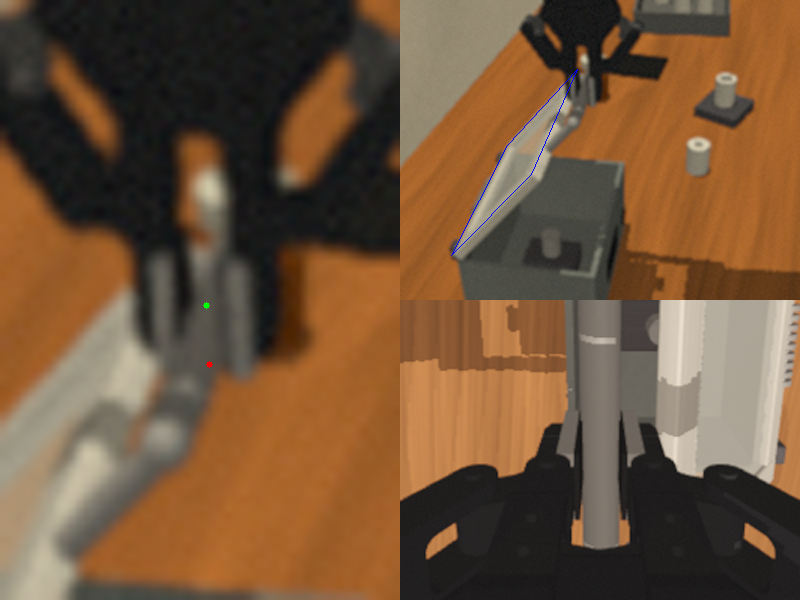

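The left panel shows the bar between the pads, with its ends near (165,437) and (211,190) and the grasp point at mid-bar. The grip looks sound. I'll intersect those pixels with the chamber's planes to get the angle.

Run:
```python
from fit import *
c=vision.read_camera("side");H=np.r_[HINGE,.117]
def hit(uv,yc):
    o,d=ray(c,uv);k=(yc-(o-H)@y2)/(d@y2);p=o+k*d-H;a,b=-(p@x2),p[2];print("uv",np.round(uv,1),"yc",yc,"r",round(np.hypot(a,b),4),"q",round(np.arctan2(b,a),3))
L=lambda u,v:((u+.5)/8-.5+216,(v+.5)/8-.5+116)
Bq=lambda u,v:((u-400+.5)/2-.5+150,(v+.5)/2-.5+110)
hit(L(165,437),.06);hit(L(211,190),-.06);hit(Bq(548,158),.111);hit(Bq(548,158),.1)
# initial shut, side0 px: bar corners (430,364),(437,315); frame near front corner (387,382)
for uv,yc in(((430,364),.06),((437,315),-.06),((389,378),.111)):hit(((uv[0]+.5)/1.5625-.5,(uv[1]+.5)/1.5625-.5),yc)
for q_ in(.7,.8,.9):print(q_,(proj(c,frame(q_,H)[:2])-[150,110])*2+[400,0])
```

```text
uv [236.2 170.2] yc 0.06 r 0.213 q 0.888
uv [241.9 139.3] yc -0.06 r 0.2119 q 0.957
uv [223.8 188.8] yc 0.111 r 0.1941 q 0.905
uv [223.8 188.8] yc 0.1 r 0.1856 q 0.892
uv [275.  232.8] yc 0.06 r 0.2177 q 0.011
uv [279.5 201.4] yc -0.06 r 0.2139 q 0.005
uv [248.8 241.7] yc 0.111 r 0.1671 q 0.092
0.7 [[450.82201788 253.77885273]
 [552.68016618 190.9039432 ]]
0.8 [[450.50874084 254.0006245 ]
 [540.76561682 180.81237828]]
0.9 [[450.23699573 254.25321524]
 [527.73032632 171.45495941]]
```

Emit:
arm_command(series=[0,0.4,-0.5,0,0,0,1,0,1.02,-1.12,0,0,0,1,0,1.72,-1.59,0,0,0,1,0,2.44,-2.02,0,0,0,1,0,3.18,-2.42,0,0,0,1,0,3.74,-2.7,0,0,0,1,0,4.31,-2.97,0,0,0,1,0,4.31,-2.97,0,0,0,1,0,4.31,-2.97,0,0,0,1])

```text
time: 14.32
eef_pos: [0.6191, 0.1644, 0.2973]
tcp_rot: [0.672, 0.741, 0.002, 0.001]
contact_force: [-5.2, 0.1, 7.9]
opening: 0.145
finger_force: 41.1
```

Run:
```python
from fit import *
q()
c=vision.read_camera("side")
for o in best(c,np.arange(.9,1.35,.02))[:4]:print(o)
```

```text
q 1.1543840697439622 r 0.21787702385395888 F [-5.2  0.1  7.9] 0.1445763251988969
(np.float32(177.54465), np.float64(1.12), np.float64(-0.012), 0.002, array([115.,  63.], dtype=float32))
(np.float32(177.4212), np.float64(1.12), np.float64(-0.012), -0.011, array([119.,  59.], dtype=float32))
(np.float32(177.09273), np.float64(1.12), np.float64(-0.012), -0.006, array([117.,  61.], dtype=float32))
(np.float32(176.56993), np.float64(1.12), np.float64(-0.012), -0.002, array([115.,  61.], dtype=float32))
```

Emit:
arm_command(series=[0,-0.57,0.27,0,0,0,1,0,-1.32,0.65,0,0,0,1,0,-2.05,1.06,0,0,0,1,0,-2.77,1.5,0,0,0,1,0,-3.46,1.97,0,0,0,1,0,-4.14,2.46,0,0,0,1,0,-4.64,2.85,0,0,0,1,0,-4.8,2.98,0,0,0,1,0,-4.8,2.98,0,0,0,1,0,-4.8,2.98,0,0,0,1])

```text
time: 15.2
eef_pos: [0.5696, 0.1592, 0.2636]
tcp_rot: [0.672, 0.741, -0.0, -0.0]
contact_force: [-4.1, 0.3, 5.5]
opening: 0.14
finger_force: 42.3
```

Run:
```python
from fit import *
q()
c=vision.read_camera("side");cv2.imwrite("pics/side_end.png",c["color"])
for o in best(c,np.arange(.7,1.1,.02))[:4]:print(o)
st=telemetry.get_state();d=(np.array(st["eef_pos"])-[.4978,.1518,.0996]);print("q from dx",np.arccos(1-d@x2/.21),st["dq"].round(3))
```

```text
q 0.8768602641575203 r 0.21544822576956024 F [-4.1  0.3  5.5] 0.13953483642831246
(np.float32(222.47159), np.float64(0.86), np.float64(-0.012), 0.002, array([104., 118.], dtype=float32))
(np.float32(218.80173), np.float64(0.84), np.float64(-0.012), 0.002, array([133.,  85.], dtype=float32))
(np.float32(212.08917), np.float64(0.84), np.float64(-0.01), 0.002, array([105., 107.], dtype=float32))
(np.float32(210.28033), np.float64(0.74), np.float64(0.008), 0.002, array([ 85., 125.], dtype=float32))
q from dx 0.8554140405755999 [ 0.     0.002 -0.005  0.001  0.004  0.   ]
```

Emit:
arm_command(series=[0,0,0,0,0,0,1,0,0,0,0,0,0,1,0,0,0,0,0,0,1,0,0,0,0,0,0,1,0,0,0,0,0,0,1,0,0,0,0,0,0,1,0,0,0,0,0,0,1,0,0,0,0,0,0,1])

```text
time: 15.92
eef_pos: [0.5697, 0.1592, 0.2637]
tcp_rot: [0.672, 0.741, -0.0, -0.001]
contact_force: [-4.8, 2.2, 5.9]
opening: 0.145
finger_force: 42.3
```

Run:
```python
from fit import *
q(); c=vision.read_camera("side")
print([o[:3] for o in best(c,np.arange(.76,1.0,.02))[:2]], cv2.absdiff(c["color"],cv2.imread("pics/side_end.png")).mean())
print(ctrl.sign_off())
```

```text
q 0.8777711254313296 r 0.21543457918934752 F [-4.8  2.2  5.9] 0.14465357335950527
[(np.float32(222.91801), np.float64(0.86), np.float64(-0.012)), (np.float32(219.11769), np.float64(0.84), np.float64(-0.012))] 1.7094065348307292
the job is handed in; nothing more can be done
None
```

The wide-bore sleeve is fully down on the pin and released, and the narrow one is still standing. The hatch went up to about 1.14 rad and is now held steady by its bar at about 0.87 rad; the job was handed in after about 16 s.

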